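# Raise the dry-block heater four clicks and store it

## Task

The dry-block tube heater is running four degrees cool, and its set dial moves one degree a click: with a fingertip, gently push the dial's pointer bar round clockwise (seen from above) exactly four clicks from where it stands, and let it rest in the fourth click. Then press the round key fully down to store the new setting, and let it go; do not press it before the dial is right, and leave the oblong key alone. Nothing is to be gripped, lifted or moved aside: leave the things round the heater where they are.

Things in the scene. Friction and masses are not known exactly. Their poses are not given: they have to be found in the camera images.
- dry_block: white dry-block tube heater, fixed, 230 mm deep (its x) by 210 mm wide (its y). Origin on the worktop under its middle; x points to its back, y to its left. Front half: flat grey deck 64 mm above the worktop with the dial (left) and two keys (right). Rear half: 80 mm high frame round an aluminium block with three capped tubes, tops at 115 mm. Black marks ring the dial, one per click stop
- set_dial (a joint): angle of the dial in rad, 0 at its lowest setting, growing clockwise seen from above, to 3.49. Click stops every 0.349 rad (20 degrees), 11 in all, held by a spring roller. Starts at 0, 0.349, 0.698 or 1.047. In a stop the bar hardly yields until pushed with about 5 N at 30 mm from the axis; once 10 degrees on it springs by itself, off the finger, into the next stop
- dial_centre (a point): point on the dial's upright axis, level with the top of its bar, 89 mm above the worktop. Dial: dark fluted disc of 36 mm radius lying on the deck, its top 70 mm above the worktop, with a straight upright black bar across it, 10 mm thick, 76 mm long, centred on the axis, standing 19 mm above the disc. The bar turns with the dial; push it on its flat side near an end
- dial_pointer (a point): point on the pointed end of the dial's bar, at its top, 37 mm from the axis; a white line on top of the bar leads to this end. The other end is round and bare
- set_key (a joint): travel of the round key in m: 0 released, 0.004 fully down. A spring returns it; fully down takes about 4 N
- set_key_top (a point): middle of the top of the round white key, 21 mm in diameter, 72 mm above the worktop when released (8 mm above the deck); the key nearer the heater's front on its right side. It moves straight down 4 mm
- bar_key (a joint): travel of the oblong key in m: 0 released, 0.004 fully down. Not to be pressed
- bar_key_top (a point): middle of the top of the oblong white key, 14 by 30 mm, of the same height as the round key, 51 mm from it towards the heater's back
- bottle: small brown reagent bottle with a black cap, 33 mm wide, 77 mm high, standing to the left of the heater's front; origin under its middle
- loose_tube: capped blood tube lying in front of the heater, 84 mm long, 16 mm thick; origin under its middle
- dish: flat round petri dish, 64 mm wide, 15 mm high, lying to the right, near the front of the worktop; origin under its middle
- tweezers: steel forceps lying in front of the heater, 124 mm long, 8 mm high; origin under their middle
- timer: small white bench timer, 62 by 68 by 18 mm, lying to the left; origin under its middle

How it is judged (in metres and radians):
On the way, in this order (a step that is already met when the one before it is completed fails the run):
1. the dial rests four clicks clockwise of where it started (distance of dial_pointer from where it was at the start of the episode between 0.045 and 0.0501 m and value of joint set_dial above 1.25 rad and velocity of joint set_dial between -0.1 and 0.1 rad/s), for 0.3 s.
2. with the dial there, the round key is pressed down (distance of dial_pointer from where it was at the start of the episode between 0.045 and 0.0501 m and value of joint set_dial above 1.25 rad and value of joint set_key above 0.0033 m), for 0.04 s.
At the end, for the whole second after the job is handed in: the dial stands in the fourth click stop clockwise from its start (within about 4 degrees) and is at rest, both keys are up, the five loose things are within 30 mm of where they stood (all of step 1 and value of joint each of set_key, bar_key below 0.001 m and distance of each of bottle, dish, loose_tube, tweezers, timer from where it was at the start of the episode below 0.03 m); the robot touches nothing.
It fails at once if the round key was pressed (more than 2 mm) while the dial was not four clicks up (value of joint set_key above 0.002 m and not (distance of dial_pointer from where it was at the start of the episode between 0.045 and 0.0501 m and value of joint set_dial above 1.25 rad)).
It fails at once if the oblong key was pressed (more than 2 mm) (value of joint bar_key above 0.002 m).
It fails at once if the dial was gripped or forced (contact forces of the fingers on it over 25 N in sum) (contact force between the fingers and set_dial above 25 N).
It fails at once if one of the loose things round the heater was lifted or moved (30 mm) (distance of any of bottle, dish, loose_tube, tweezers, timer from where it was at the start of the episode above 0.03 m).
It also fails if it takes over 45 s, if anything falls off the work surface, if the arm or the gripper's body presses on something with over 40 N, if the wrist force passes 120 N, or if a joint passes its speed limit or range.

## Robot

A 6-joint arm with a two-finger parallel gripper is mounted at the origin on a cart in front of the work surface, level with it; the furniture and walls round the work are solid. World frame = base frame: x ahead of the robot, y to its left, z up, the work surface at z = 0. Lengths are in m, angles in degrees, forces in N, time in s.
With the tool pointing down it reaches from about 0.4 to 0.825 m from the base axis. Payload 7 kg.
Tool frame: the origin (TCP) lies midway between the tips of the shut fingers; the grasp point (between the pads) lies 19 mm behind it; z points along the fingers, y is the line along which they close (so a half turn about z gives the same grasp; the last joint's range is limited). The gripper opens to 88 mm and grips with 3 to 60 N. Pads are 19 mm wide; open, the fingers measure 130 mm over their backs; the gripper's body (78 mm by 193 mm) begins 47 mm behind the grasp point.
Start: joints at [-48.008, 20.546, 0.682, 0, -70.136, -16.507], TCP at [0.29, -0.609, 0.227] pointing down, gripper open.
Joint ranges: [-176.03, 176.03], [-82.01, 121.73], [-58.28, 71.71], [-173.87, 95.51], [-174.79, -0.11], [-173.66, 173.66]. Speed limits (degrees/s): [136.94, 136.94, 172.46, 180, 180, 180].

## Interface

Orientations are given as a 3x3 rotation matrix whose columns are the frame's x, y, z axes.
In Python, from rig import robot gives the robot as it stands. Calls block until the motion is done:
- robot.goto(position, orientation): joint-space move of the TCP to a pose.
- robot.servo_line(position, ori=None, speed=0.15): straight line of the TCP; ori=None keeps the orientation; speed is the mean speed in m/s.
- robot.movej(angles): joint-space move.
- robot.move_gripper(opening): opening from 0.0 (shut) to 1.0 (fully open); the grip force is fixed at half the most; returns when the fingers have stopped.
- robot.dwell(seconds).
- robot.ik(position, orientation): joint angles nearest the present ones, or None.
- robot.grab_frame(name): name is "scene" or "top"; returns (picture, depth): 384x512x3 uint8, red, green, blue; 384x512 float32, m along the optical axis (not along the pixel's ray), 0 where there is no reading.
- robot.camera_info(name): a dict with "vfov" (degrees; the focal length in pixels is half the picture's height over the tangent of half this angle, whatever the lens; pixels are square), "cx", "cy" (the principal point, pixels), "view" (4x4, takes a point from world to camera coordinates). Camera axes: x right, y down, z forward; pixel columns grow to the right and rows downward; lengths in m; the calibration is good to about 2 mm. A picture is of the moment at which its call begins. camera_info takes no time and is no camera call.
A pose or a line that the arm cannot do raises robot.Unreachable and nothing moves.
- robot.job_done(): hands the job in; it is judged then, once.
Readings, each from a call of its own:
- robot.read_t(): time.
- robot.read_qpos(): joint angles.
- robot.read_qvel(): joint speeds.
- robot.read_effort(): joint torques, N m.
- robot.read_position(): TCP position.
- robot.read_tcp_rot(): TCP orientation.
- robot.read_force(): force on the tool from outside, world axes, zero at the start.
- robot.read_ft_torque(): the same for the moment, N m.
- robot.read_grip_width(): opening from 0.0 (shut) to 1.0 (fully open).
- robot.read_finger_force(): force on a finger pad.
Only numpy, scipy, OpenCV 4.12 (cv2) and the standard library are available. Lean on these libraries where they do the work, as an engineer would, in place of code of your own. Each camera call takes 0.05 s, during which the arm holds its last target. There are 200 camera calls.

## Working session

There is one attempt and no reset: what is moved stays moved. The work goes in short steps, each a Python script; the robot and the scene stay as the last script left them, time stands still between calls to the robot, and variables do not carry over. Pictures are saved under pics/ and viewed, at most 10 in all, crops included, and the job is handed in when it is done.

```bash
mkdir -p pics; ls
python3 - <<'E'
from rig import robot
import cv2, numpy as np
for n in ("scene","top"):
    p,d=robot.grab_frame(n); np.savez(f"{n}0.npz",p=p,d=d)
    cv2.imwrite(f"pics/{n}0.png",p[:,:,::-1]); c=robot.camera_info(n); print(n,c)
print(robot.read_t())
E
```

```text
pics
scene {'vfov': 47.82917551816256, 'cx': 251.4858964213858, 'cy': 192.45640812968372, 'view': array([[ 0.66058288, -0.75061788,  0.01424948, -0.37278184],
       [-0.46943784, -0.42779301, -0.77241262,  0.30263626],
       [ 0.58588256,  0.50355331, -0.63496118,  0.94293345],
       [ 0.        ,  0.        ,  0.        ,  1.        ]])}
top {'vfov': 47.60200478117558, 'cx': 251.01509500645764, 'cy': 193.75648033944364, 'view': array([[ 0.020356  , -0.99975353,  0.00886022, -0.04148074],
       [-0.98194603, -0.02165882, -0.18791726,  0.51747803],
       [ 0.18806285, -0.00487502, -0.9821449 ,  1.15140325],
       [ 0.        ,  0.        ,  0.        ,  1.        ]])}
0.1
```

View pics/scene0.png

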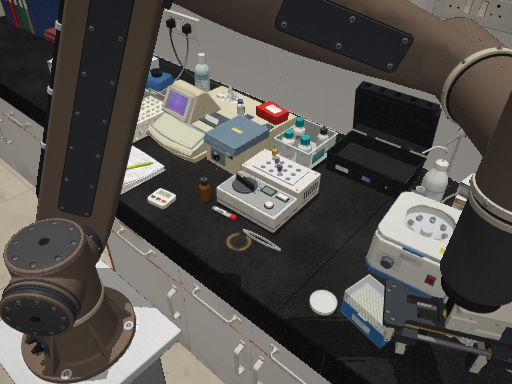

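View pics/top0.png

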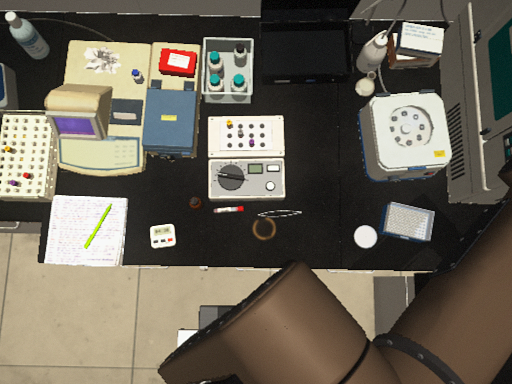

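The top view shows the heater deck at about x 210–285, y 157–200, with the dial near (232,177) and the round key near (271,187). The scene view shows the same deck near (262,195). I'll enlarge both crops.

Run:
```python
import cv2, numpy as np
a=cv2.imread("pics/top0.png")[140:215,190:310]; b=cv2.imread("pics/scene0.png")[160:235,205:325]
o=np.vstack([cv2.resize(x,None,fx=6,fy=4,interpolation=cv2.INTER_CUBIC) if 0 else cv2.resize(x,(480,300),interpolation=cv2.INTER_CUBIC) for x in (a,b)])
cv2.imwrite("pics/crop0.png",o)
```

```text
(no output)
```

View pics/crop0.png

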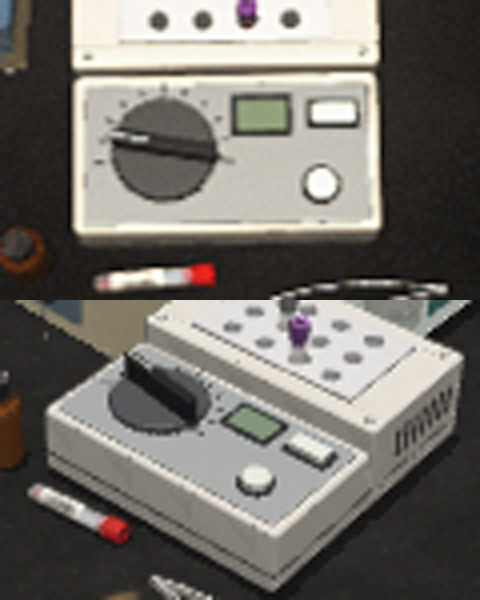

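The crops (4× scale) show the pointer (white line) towards the left and slightly back: top crop (112,132), with the round end at (218,155). The dial centre is at (165,150), so the bar stands on mark 1 or so. The round key is at (322,183) and the oblong key at (333,112). Next I'll measure these with colour masks, rays and depth.

```bash
cat > h.py <<'E'
import numpy as np, cv2
from rig import robot
def cam(n):
    c=robot.camera_info(n); f=192/np.tan(np.radians(c["vfov"]/2)); V=c["view"]; return c,f,V[:3,:3],V[:3,3]
def ray(n,u,v):
    c,f,R,t=cam(n); d=np.stack([(np.asarray(u)-c["cx"])/f,(np.asarray(v)-c["cy"])/f,np.ones(np.shape(u))],-1)
    return -R.T@t, d@R
def plane(n,u,v,z):
    o,d=ray(n,u,v); return o+d*((z-o[2])/d[...,2])[...,None]
def tri(p,q):  # pixel in top, pixel in scene
    o,d=ray("top",*p);o2,d2=ray("scene",*q); s=np.linalg.lstsq(np.stack([d,-d2],1),o2-o,rcond=None)[0]
    return (o+s[0]*d+o2+s[1]*d2)/2, np.linalg.norm(o+s[0]*d-o2-s[1]*d2)
def cloud(n,depth):
    v,u=np.mgrid[:384,:512]; o,d=ray(n,u,v); return o+d*depth[...,None]
E
python3 - <<'E'
from h import *
roi={"top":(210,157,286,200),"scene":(213,165,325,232)}
for n in roi:
    z=np.load(n+"0.npz"); p,d=z["p"],z["d"]; P=cloud(n,d); x0,y0,x1,y1=roi[n]
    m=np.zeros((384,512),bool); m[y0:y1,x0:x1]=1
    g=cv2.cvtColor(p,cv2.COLOR_RGB2GRAY)
    # white bright blobs and dark blobs in roi
    for nm,mk in (("white",g>225),("dark",g<115)):
        k,l,s,c=cv2.connectedComponentsWithStats((mk&m).astype(np.uint8),connectivity=4)
        for i in range(1,k):
            if s[i,4]>15: print(n,nm,s[i],c[i].round(2),np.median(P[l==i],0).round(4))
    D=plane(n,*( (231.2,177.5) if n=="top" else (245,184)),.07); print("dial guess",D.round(4))
    b=m&(np.hypot(P[...,0]-D[0],P[...,1]-D[1])<.05)&(P[...,2]>.081)&(P[...,2]<.1)
    Q=P[b]; 
    if len(Q): 
        w,v=np.linalg.eigh(np.cov(Q[:,:2].T)); print("bar",len(Q),Q.mean(0).round(4),Q.min(0).round(4),Q.max(0).round(4),v[:,1],np.sqrt(w))
    dk=m&(abs(P[...,2]-.064)<.003); print("deck z",np.median(P[dk][:,2]))
E
```

```text
top white [210 158  73   8 142] [247.18 159.73] [ 0.6111 -0.0201  0.0635]
top white [282 163   2  29  43] [282.67 176.81] [ 0.564  -0.1171  0.0643]
top white [268 166  11   4  41] [272.63 167.54] [ 0.5881 -0.0888  0.074 ]
top white [267 182   7   7  40] [269.92 185.28] [ 0.5386 -0.0814  0.0728]
top white [210 187  75  11 127] [243.24 195.87] [ 0.5085 -0.0033  0.0628]
top dark [210 157  76  43 248] [256.76 177.96] [ 0.5799 -0.0529  0.0495]
top dark [248 163  15  11  67] [255.67 168.84] [ 0.5819 -0.043   0.0664]
top dark [218 165  27  25 510] [230.75 177.26] [0.5555 0.0251 0.0719]
top dark [267 168  13   4  18] [273.33 170.5 ] [ 0.5805 -0.091   0.0656]
dial guess [0.5582 0.0246 0.07  ]
bar 113 [0.5593 0.0244 0.0892] [ 0.551  -0.0106  0.0816] [0.5688 0.0621 0.0948] [0.13356728 0.99103975] [0.00309635 0.02126038]
deck z 0.0646180885083163
scene white [246 165  10   6  24] [250.58 167.  ] [0.6226 0.059  0.0793]
scene white [267 165  10   5  19] [271.37 166.47] [0.6641 0.016  0.0816]
scene white [263 167   7   5  17] [266.24 168.88] [0.6448 0.016  0.0815]
scene white [309 169   7   9  18] 
[... 661 characters left out ...]
rk [303 181  15  18  82] [310.44 189.45] [ 0.6883 -0.118   0.0502]
scene dark [260 186  17  11  47] [267.51 191.45] [ 0.58   -0.0454  0.0648]
scene dark [275 196  15   7  29] [282.31 199.1 ] [ 0.582  -0.0963  0.0653]
scene dark [264 204  10   6  21] [268.24 206.81] [ 0.5315 -0.0888  0.065 ]
scene dark [235 208  16   9  24] [242.5 212. ] [ 0.5051 -0.0189  0.0241]
scene dark [251 217  16   9  24] [258.5 221. ] [ 0.5076 -0.0754  0.0236]
scene dark [267 224  13   6  21] [273.24 226.81] [ 0.5112 -0.1233  0.0243]
dial guess [0.5604 0.0226 0.07  ]
bar 84 [0.5581 0.0219 0.0873] [ 0.551  -0.012   0.0812] [0.5673 0.0608 0.0932] [0.13460799 0.99089893] [0.00304289 0.02112859]
deck z 0.06389152577594992
```

The dial centre is at about (0.5595, 0.0245), with the pointer 7.7° from +y towards +x. I'll push the pointer end from the front. The first step is to shut the fingers, go above that point and check the force noise.

```bash
cat >> h.py <<'E'
C=np.array([.5592,.0242]); A0=np.degrees(np.arctan2(.991,.134)); SG=1
def nvec(phi): a=np.radians(A0-phi); return np.array([np.sin(a),-np.cos(a)])   # clockwise tangent
def pose(phi,off,z,r=.028,sg=SG):
    a=np.radians(A0-phi); u=np.array([np.cos(a),np.sin(a)]); n=nvec(phi)
    y=np.array([*(sg*n),0]); zt=np.array([0,0,-1.]); x=np.cross(y,zt)
    return np.array([*(C+r*u-n*off),z]), np.stack([x,y,zt],1)
E
python3 - <<'E'
from h import *
for sg in (1,-1):
    for phi in (0,40,75): 
        q=robot.ik(*pose(phi,.04,.12,sg=sg)); print(sg,phi,None if q is None else np.round(q))
robot.move_gripper(0); print(robot.read_t(),robot.read_grip_width())
E
```

```text
1 0 [ 28.  12. -26.   0. -51. 145.]
1 40 [ 28.  15. -22.   0. -53. 105.]
1 75 [ 26.  17. -19.   0. -54.  72.]
-1 0 [ 28.  12. -26.   0. -51. -35.]
-1 40 [ 28.  15. -22.   0. -53. -75.]
-1 75 [  26.   17.  -19.    0.  -54. -108.]
1.525 0.0026953370019058
```

```bash
sed -i 's/SG=1$/SG=-1/' h.py
python3 - <<'E'
from h import *
robot.goto(*pose(0,.05,.2)); print(robot.read_t())
robot.servo_line(pose(0,.042,.079)[0],speed=.12); t=robot.read_t(); print(t,robot.read_position())
robot.dwell(.2); F0=robot.read_force(); print(F0)
n=np.array([*nvec(0),0])
for off in np.arange(.040,.0199,-.001):
    robot.servo_line(pose(0,off,.079)[0],speed=.02)
    f=(robot.read_force()-F0)@n; print(round(off,4),f.round(2),round(robot.read_t(),2))
    if f<-1.5: break
np.save("F0.npy",F0); np.save("off.npy",off)
p,d=robot.grab_frame("scene"); cv2.imwrite("pics/c1.png",cv2.resize(p[150:240,190:310,::-1],(800,600),interpolation=cv2.INTER_CUBIC))
E
```

```text
4.025
5.1833 [0.52179519 0.05772187 0.07962365]
[-0.07777415 -0.24687662  1.37781154]
0.04 -0.35 5.63
0.039 -0.31 5.88
0.038 -1.26 6.13
0.037 -0.85 6.38
0.036 -0.48 6.63
0.035 -0.64 6.88
0.034 -0.03 7.13
0.033 0.62 7.38
0.032 1.02 7.63
0.031 0.47 7.88
0.03 0.21 8.13
0.029 0.59 8.38
0.028 -0.49 8.63
0.027 0.54 8.88
0.026 -0.14 9.13
0.025 0.7 9.38
0.024 0.27 9.63
0.023 0.3 9.88
0.022 0.63 10.13
0.021 -0.77 10.38
0.02 -1.7 10.63
```

View pics/c1.png

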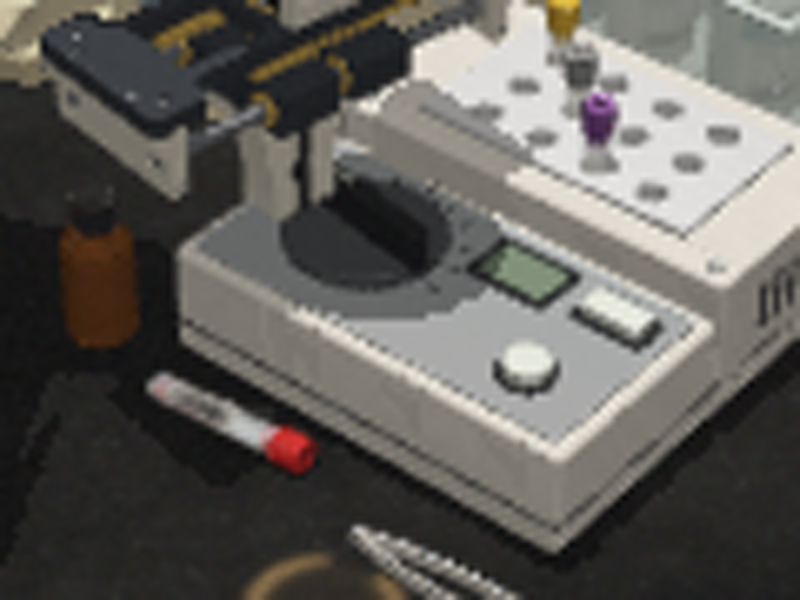

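The finger stands just in front of the pointer end, with contact about to start at off ≈ 20 mm. The dial hasn't moved, and the surroundings are clear. Next I'll turn it through the first click.

```bash
cat >> h.py <<'E'
def bar(tag):   # bar angle (clockwise from start) from the scene/top clouds
    for n in ("top","scene"):
        p,d=robot.grab_frame(n); P=cloud(n,d)
        b=(np.hypot(P[...,0]-C[0],P[...,1]-C[1])<.042)&(P[...,2]>.08)&(P[...,2]<.094)&(p.max(2)<90)
        cv2.imwrite(f"pics/{tag}_{n}.png",p[:,:,::-1]); Q=P[b][:,:2]
        if len(Q)>8:
            w,v=np.linalg.eigh(np.cov(Q.T)); a=v[:,1]; print(n,len(Q),"bar turned",((A0-np.degrees(np.arctan2(a[1],a[0])))+90)%180-90)
def push(phi,off,hi,step=2):
    F0=np.load("F0.npy"); peak=0
    while phi<hi:
        phi+=step; robot.servo_line(*pose(phi,off,.079),speed=.02)
        fs=[]
        for _ in range(3): fs.append((robot.read_force()-F0)@np.array([*nvec(phi),0])); robot.dwell(.02)
        f=np.mean(fs); print(phi,f.round(2),round(robot.read_t(),2)); peak=min(peak,f)
        if peak<-2.5 and f>-1.2: print("click"); break
    return phi
E
python3 - <<'E'
from h import *
push(0,.020,16); bar("k1")
E
```

```text
2 -4.43 10.98
4 -4.56 11.28
6 -4.01 11.58
8 -1.72 11.88
10 -0.4 12.18
click
top 51 bar turned 17.907513227228037
scene 74 bar turned 10.04549863036938
```

Run:
```python
from h import *
a=push(10,.020,34); bar("k2")
if 26<=a<=32: a=push(a,.020,54); bar("k3")
```

```text
12 -0.38 12.58
14 -0.47 12.88
16 -0.2 13.18
18 0.02 13.48
20 -4.9 13.78
22 -5.97 14.08
24 -5.74 14.38
26 -2.92 14.68
28 -0.01 14.98
click
top 53 bar turned 40.125346895450775
scene 76 bar turned 31.015883780748837
30 -0.32 15.38
32 -0.09 15.68
34 0.11 15.98
36 -1.07 16.28
38 -5.03 16.58
40 -7.88 16.88
42 -6.62 17.18
44 -3.16 17.48
46 -0.2 17.78
click
top 53 bar turned 62.04470398991441
scene 82 bar turned 53.20365067727869
```

Three clean clicks so far. Now the fourth, then lift off and verify.

Run:
```python
from h import *
a=push(46,.020,72)
robot.servo_line(pose(a,.030,.079)[0],speed=.05); robot.servo_line(pose(a,.030,.15)[0],speed=.12)
q=np.array([.50,-.085,.17]); robot.servo_line(q,speed=.15)
bar("k4"); print(robot.read_t(),robot.read_position())
o=[cv2.resize(cv2.imread(f"pics/k4_{n}.png")[y:y+75,x:x+120],(480,300),interpolation=cv2.INTER_CUBIC) for n,x,y in (("top",190,140),("scene",205,160))]
cv2.imwrite("pics/k4.png",np.vstack(o))
```

```text
48 0.09 18.18
50 -0.22 18.48
52 0.35 18.78
54 -1.64 19.08
56 -5.31 19.38
58 -7.14 19.68
60 -7.75 19.98
62 -3.87 20.28
64 0.59 20.58
click
scene 77 bar turned 81.40754619011796
23.0333 [ 0.50028781 -0.08448034  0.16977417]
```

View pics/k4.png

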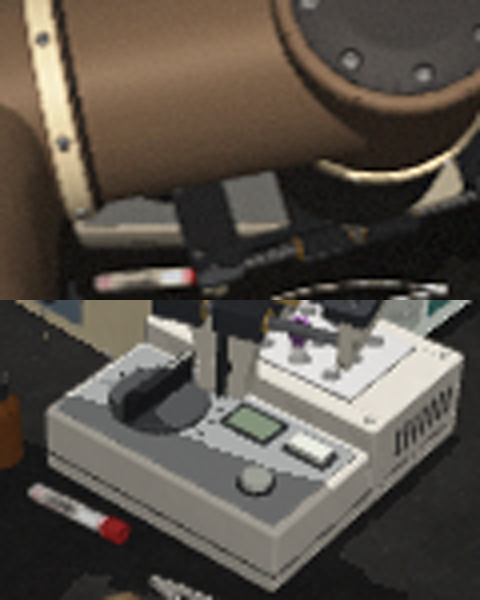

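The fourth click is done: the scene view shows the bar now pointing to the back, measured at 81° from the start, so it's in the fourth stop. The round key is at crop (257,480). I'll press it now.

Run:
```python
from h import *
k1=plane("top",269.92,185.28,.072); k2=plane("scene",268.6,203.6,.072); print(k1,k2)
K=(k1+k2)/2; K[2]=0
_,R=pose(82,.03,.1)
z=lambda h: K+[0,0,h]
print(robot.read_grip_width()); 
robot.servo_line(z(.12),R,speed=.1); robot.servo_line(z(.080),speed=.08); robot.dwell(.2)
F0=robot.read_force(); print(robot.read_t(),F0,robot.read_position())
h=.077
while h>.0645:
    h-=.001; robot.servo_line(z(h),speed=.02); robot.dwell(.05)
    f=np.mean([robot.read_force()[2]-F0[2] for _ in range(1)]); print(round(h,4),f.round(2),robot.read_position()[2].round(4))
    if f>7: break
robot.dwell(.3); f=robot.read_force()-F0; print(f)
robot.servo_line(z(.15),speed=.08); print(robot.read_t())
```

```text
[ 0.53845245 -0.08125079  0.072     ] [ 0.53803893 -0.08339878  0.072     ]
0.004031993133147271
24.6667 [-0.12803145 -0.3588906   0.09523574] [ 0.5386739  -0.08226151  0.08056729]
0.076 0.58 0.0759
0.075 -0.94 0.075
0.074 0.07 0.074
0.073 -0.32 0.073
0.072 1.52 0.0721
0.071 2.31 0.0711
0.07 2.18 0.0701
0.069 3.48 0.0691
0.068 5.42 0.0683
0.067 14.17 0.0681
[-3.03372178  2.81706848 13.26306064]
29.2583
```

The key bottomed out: the force rose from 1.5 N at 72 mm to about 13 N at the 68 mm stop, and it has been released. One last check with the arm moved clear.

Run:
```python
from h import *
q=robot.read_qpos(); q[0]-=45; robot.movej(q); print(robot.read_t())
bar("end")
o=[cv2.resize(cv2.imread(f"pics/end_{n}.png")[y:y+120,x:x+192],(480,300),interpolation=cv2.INTER_CUBIC) for n,x,y in (("top",140,135),("scene",140,145))]
cv2.imwrite("pics/end.png",np.vstack(o))
```

```text
30.8
top 80 bar turned 79.89737477534663
scene 79 bar turned 80.87637949508849
```

View pics/end.png

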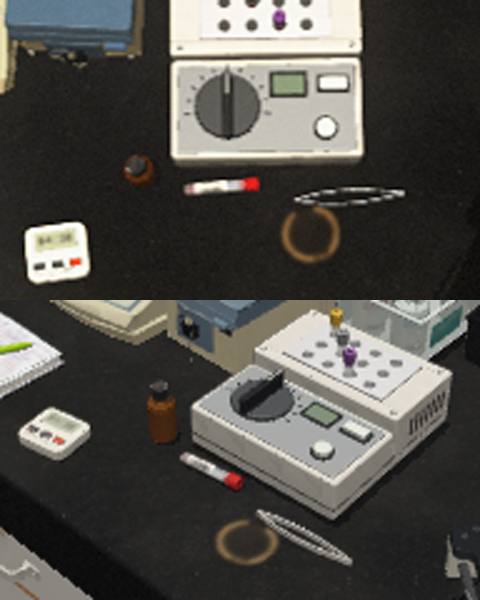

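The final views show the pointer straight to the back (top crop (228,75)), turned 80°. The keys are up, and the bottle, tube, tweezers and timer are in place.

```bash
python3 -c "
from rig import robot
print(robot.job_done())"
```

```text
the job is handed in; nothing more can be done
None
```

The dial rests four clicks clockwise of its start (80° by camera), the round key was pressed fully down and let go, the oblong key and the loose things were left alone, and the job is handed in.

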